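# Slide a ware board with a wet plate up a step onto the drying deck

### The arm

A 6-joint arm with a two-finger parallel gripper is mounted at the origin on the work surface. World frame = base frame: x ahead of the robot, y to its left, z up, the work surface at z = 0. Lengths are in m, angles in rad, forces in N, time in s.
With the tool pointing down it reaches from about 0.375 to 0.925 m from the base axis. Payload 5.7 kg.
Tool frame: the origin (TCP) lies at the very end of the fingers, on their centre line; the grasp point (between the pads) lies 19 mm behind it; z points along the fingers, y is the direction in which the jaws open and shut (so a half turn about z gives the same grasp; the last joint's range is limited). The gripper opens to 88 mm and grips with 3 to 60 N. Pads are 20 mm wide; open, the fingers measure 115 mm over their backs; the gripper's body (75 mm by 178 mm) begins 61 mm behind the grasp point.
Start: joints at [-1.404, 0.359, 1.51, -0, 1.272, -0.115], TCP at [0.167, -0.576, 0.223] pointing down, gripper open.
Joint ranges: [-2.97, 2.97], [-1.01, 2.36], [0.21, 2.38], [-0.96, 4.11], [0.2, 2.71], [-2.98, 2.98]. Speed limits (rad/s): [2.39, 2.39, 3.14, 3.14, 3.14, 3.14].

### API

Orientations are given as a unit quaternion [w, x, y, z].
In Python, from cell import * gives the robot as it stands.
- The arm moves only by the tool step_arm, never from a script. Its argument "increments" is a list of rows, each a list of 7 numbers: the shift along the world's x, y, z in mm, then the turn, a rotation vector about the world's x, y, z in rad, then the closure in counts, from 0 (fully open) to 255 (shut). In form: [[dx, dy, dz, ax, ay, az, hand], ...]. A call has 1 to 10 rows; each row is the pose to reach, as a shift and turn from the pose measured when the call began; what a row does not reach only later rows make up. A row lasts 1/12 s, in which the tool goes at most 41.7 mm and 7.16 degrees, less where a joint would pass 70% of its speed; a pose out of reach is approached as far as the arm can. A call with a gripper value outside its range is refused whole. The fingers move at their own pace and stop on an object; the grip force is fixed at half the most. Time passes only in rows, so rows that repeat a pose let the fingers close. It gives the time, the measured TCP pose, the force and the opening at its end, in the units of the state.
- read_state(): the state, without advancing time (a new reading comes with each control period).
- capture(name): name is "scene" or "top"; returns the picture (400x640x3 uint8, red, green, blue); there is no depth.
- get_calibration(name): a dict with "vertical_fov" (degrees; the focal length in pixels is half the picture's height over the tangent of half this angle, whatever the lens; pixels are square), "cx", "cy" (the principal point, pixels), "R" (3x3) and "t" (3): a world point X has camera coordinates R X + t. Camera axes: x right, y down, z forward; pixel columns grow to the right and rows downward; lengths in m; the calibration is good to about 2 mm. A picture is of the moment at which its call begins. get_calibration takes no time and is no camera call.
- job_done(): hands the job in, once; it reports no verdict.
Trained networks look in the newest picture that a camera, given by its name, has taken for a name from the list of things; names that differ only in an ending like _2 or _b are one class to them, and where a whole thing is asked for, a point or a joint stands for the part that bears it (a point fixed in the world has none). Each returns a list of dicts, best first, with "score" (0 to 1); they miss things now and then, are a little off and sometimes report something else, mostly with a low value. They report only what shows in the picture. A call takes as long as a camera call. They do not tell look-alikes from the thing itself.
- recognise(camera, label): "location" ([column, row] in pixels, amid what is visible of it).
The state is a dict: "time_s": time; "q": joint angles; "dq": joint speeds; "effort": joint torques, N m; "tool_pos": TCP position; "orientation": TCP orientation; "force": force on the tool from outside, world axes, zero at the start; "wrist_torque": the same for the moment, N m; "width": opening from 0.0 (shut) to 1.0 (fully open).
Only numpy, scipy, OpenCV 4.12 (cv2) and the standard library are available. Lean on these libraries where they do the work, as an engineer would, in place of code of your own. Each camera call takes 0.05 s, during which the arm holds its last target. There are 200 camera calls.

### The job

Slide the ware board, with its wet painted plate riding on it, from the plywood plinth up over the step onto the terracotta deck and on until it presses lightly on the sprung buffer, then let go, leaving it flat and square in the middle of the deck, wholly past the step and still touching the buffer. Never lift the board clear: raise one end at a time by its handle, first laying the green front end on the deck while the back end still rests on the plinth. Be gentle: no ramming, hard pressing, dropping or steep tilting, do not touch the plate or let it slip, and leave everything else alone.

Things in the scene. Friction and masses are not known exactly. Their poses are not given: they have to be found in the camera images.
- board: Loose dark wooden ware board, 150 (x) by 250 (y) by 16 mm, about 0.4 kg. Origin at the centre of its underside; +y (green handle) is the way it is to travel. A fin handle stands on its middle line at y = +100 and -100 mm: 18 mm thick (x), 36 mm long (y), its top 62 mm above the underside. Its square edges catch on the step if not raised.
- front_grip (a point): Centre of the green front handle for gripping across its 18 mm thickness, 41 mm above the board's underside (25 mm above the board's top); axes as the board's.
- rear_grip (a point): The same point on the orange rear handle, 200 mm behind the front one.
- nose (a point): Middle of the board's front lower edge (y = +125 mm on the underside).
- heel (a point): Middle of the board's rear lower edge (y = -125 mm on the underside).
- plate_mid (a point): Centre, half-way up, of the loose painted white plate that rides between the handles on the board, 124 mm across, 18 mm high, about 0.25 kg. The paint is wet: it must not be touched, and stays within 25 mm of the board's middle.
- plate: The same plate; origin at the centre of its underside.
- plinth: Fixed plywood painting plinth, the lower surface: top 265 mm wide (x = -110 to 155) and 330 mm long (y = -334 to -4), 50 mm above the table, in its frame. Origin on the table, axes as the deck's. Two jars stand on its far side.
- deck: Fixed drying deck, the higher surface: blue base and pillars under a terracotta slab 240 (x) by 300 (y) mm, y = 0 (step's edge) to 300 mm. Origin on the table under the middle of the step's edge; +y is the way to travel. The slab's height is set by hand and not measured: 4 to 12 mm above the plinth's top (54 to 62 mm above the origin). Find it by feel; it does not give.
- stop: Fixed grey stop post on the table, 400 mm past the step's edge; origin at the middle of its foot, axes as the deck's. Its rod carries a black buffer plate, 90 mm wide, over the deck. The rod is set by hand and not measured: the buffer's face is 90 to 120 mm before the origin (-y side). Find it by feel: it is sprung, 1.2 N per mm, 16 mm travel, and takes up to 12 N.
- red_jar: Bystander: red-capped glass jar, 42 mm across, 55 mm high, on the plinth beside the board.
- yellow_jar: Bystander: yellow-capped jar of the same size, also on the plinth.
- brush: Bystander: 160 mm paint brush lying on the table.
- stack: Bystander: stack of four plates, 140 mm across, 74 mm high, on the table.
- bowl: Bystander: white bowl, 100 mm across, on the table.
- mug: Bystander: blue mug, 76 mm across, 85 mm high, on the table.
Not all that is in view belongs to the job. Of the things shaped like the stop, the grey one is meant.

How it is judged:
On the way, in this order (a step that is already met when the one before it is completed fails the run):
1. the board's front end rests on the deck while its back end still rests on the plinth (y of nose in the frame of deck above 0.03 m and y of heel in the frame of deck below -0.004 m and contact force between board and deck above 0.4 N and contact force between board and plinth above 0.4 N), for 0.2 s.
2. the board, wholly past the step, is pressed lightly (over 2 N) against the buffer (y of heel in the frame of deck above 0.002 m and contact force between board and stop above 2 N), for 0.2 s.
At the end, for the whole second after the job is handed in: The board is released and at rest, flat (within 0.03 rad) on the deck with its heel at least 2 mm past the step's edge, square to the deck within 0.1 rad and within 30 mm of its middle line sideways, still touching the buffer, the plate resting on it within 25 mm of the board's middle (y of heel in the frame of deck above 0.002 m and angle between board's own z axis and vertical below 0.03 rad and contact force between board and deck above 2 N and contact force between board and plinth below 0.05 N and contact force between board and stop above 0.15 N and angle between the y axis of board and the y axis of deck, either way round below 0.1 rad and x of board in the frame of deck between -0.03 and 0.03 m and horizontal distance between plate_mid and board below 0.025 m and contact force between plate and board above 0.5 N and linear speed of each of board, plate below 0.01 m/s and contact force between board and the fingers below 0.05 N).
It fails at once if the board is lifted clear of both surfaces (both ends over 3 mm up and nothing under it touched) (z of each of nose, heel in the frame of plinth above 0.053 m and contact force between board and plinth below 0.02 N and contact force between board and deck below 0.02 N).
It fails at once if the board is rammed, dropped or pressed on the step, deck or plinth with more than 45 N or on the stop with more than 12 N (contact force between board and deck above 45 N or contact force between board and plinth above 45 N or contact force between board and stop above 12 N).
It fails at once if the board tilts more than 0.2 rad, or the plate slips more than 25 mm from the board's middle or tips (angle between board's own z axis and vertical above 0.2 rad or horizontal distance between plate_mid and board above 0.025 m or angle between plate's own z axis and vertical above 0.25 rad).
It fails at once if the wet plate is touched by the robot (contact force between any of the fingers, the arm and plate above 0.2 N).
It fails at once if a bystander is moved more than 15 mm (distance of any of red_jar, yellow_jar, brush, stack, bowl, mug from where it was at the start of the episode above 0.015 m).
It also fails if it takes over 72 s, if anything falls off the work surface, if the arm or the gripper's body presses on something with over 40 N, if the wrist force passes 120 N, or if a joint passes its speed limit or range.

## Working session

There is one attempt and no reset: what is moved stays moved. The work goes in short steps, Python scripts to look and compute and a tool call to move; the robot and the scene stay as the last step left them, time stands still between calls to the robot, and variables do not carry over. Pictures are saved under pics/ and viewed, about 8 in all and at most 12, crops included, and the job is handed in when it is done.

Besides the shell and the picture viewer there is one more tool, called after "Call:" as name(argument=value, ...) on one line, values as JSON. step_arm: Moves the arm, as the interface text tells. Its arguments: {"type":"object","properties":{"increments":{"type":"array"}},"required":["increments"]}

```bash
ls; mkdir -p pics; cat > h.py <<'E'
from cell import *
import numpy as np, cv2
def ray(cam,uv):
    c=get_calibration(cam);f=200/np.tan(np.radians(c["vertical_fov"])/2)
    R=np.array(c["R"]);t=np.array(c["t"])
    d=R.T@np.array([(uv[0]-c["cx"])/f,(uv[1]-c["cy"])/f,1]);return -R.T@t,d
def at_z(cam,uv,z):
    o,d=ray(cam,uv);return o+d*(z-o[2])/d[2]
def proj(cam,X):
    c=get_calibration(cam);f=200/np.tan(np.radians(c["vertical_fov"])/2)
    p=np.array(c["R"])@np.array(X)+np.array(c["t"]);return np.array([c["cx"]+f*p[0]/p[2],c["cy"]+f*p[1]/p[2]])
def snap(cam,name):
    im=capture(cam);cv2.imwrite(f"pics/{name}.png",np.array(im)[:,:,::-1]);return np.array(im)
E
python3 - <<'E'
from h import *
for c in ("scene","top"):
    snap(c,c+"0");k=get_calibration(c);print(c,k["vertical_fov"],k["cx"],k["cy"],np.round(ray(c,(320,200))[0],3),np.round(ray(c,(320,200))[1],3))
    for l in "board front_grip rear_grip nose heel plate_mid plate plinth deck stop red_jar yellow_jar".split():
        print(l,[(np.round(r["location"],1).tolist(),round(r["score"],2)) for r in recognise(c,l)][:3])
s=read_state();print(s)
E
```

```text
pics
scene 44.67645504605812 308.3288064172873 206.62787100269898 [ 1.216 -0.006  1.176] [-0.519  0.172 -0.838]
board [([200.5, 217.5], 0.69), ([318.8, 287.0], 0.61), ([149.0, 264.0], 0.25)]
front_grip [([195.3, 217.2], 0.82)]
rear_grip [([201.7, 218.8], 0.91)]
nose [([201.4, 219.2], 0.94)]
heel [([201.6, 215.1], 0.78), ([148.5, 325.8], 0.23)]
plate_mid [([187.0, 203.5], 0.92)]
plate [([186.9, 204.8], 0.55)]
plinth [([191.4, 245.1], 0.8), ([186.5, 203.2], 0.22)]
deck [([306.7, 199.3], 0.93)]
stop [([370.2, 117.2], 0.81), ([387.1, 178.3], 0.74), ([449.8, 156.5], 0.69)]
red_jar [([200.6, 250.4], 0.82), ([188.5, 205.3], 0.17)]
yellow_jar [([386.6, 181.4], 0.63), ([147.6, 265.9], 0.53)]
top 42.08569623902889 313.03780770925437 201.4075229056957 [0.256 0.165 1.53 ] [ 0.176 -0.005 -0.984]
board [([399.5, 217.0], 0.62)]
front_grip [([227.6, 209.7], 0.52)]
rear_grip [([396.7, 217.5], 0.95), ([308.8, 207.7], 0.74)]
nose [([399.4, 223.0], 0.91)]
heel [([401.9, 216.5], 0.91)]
plate_mid [([421.5, 222.8], 0.93)]
plate [([422.5, 219.5], 0.58), ([398.5, 216.7], 0.23)]
plinth [([419.1, 185.7], 0.97)
[... 219 characters left out ...]
 0.56), ([457.1, 123.1], 0.22)]
{'time_s': 1.3, 'q': array([-1.40411051e+00,  3.58807962e-01,  1.51041225e+00,  1.60114419e-05,
        1.27254736e+00, -1.15079675e-01]), 'dq': array([-0.00033427, -0.00050147,  0.00235689, -0.00062425,  0.00266201,
        0.00015327]), 'effort': array([ 3.67548768e-03, -5.15340328e+01, -2.71119136e+01,  6.77207974e-02,
        2.46700644e-02, -2.48914097e-05]), 'tool_pos': array([ 0.1668317 , -0.57628047,  0.22261336]), 'orientation': array([-8.76241199e-05,  9.90092756e-01,  1.40414841e-01,  5.39315714e-06]), 'force': array([ 0.47381189, -0.4507002 , -0.41478475]), 'wrist_torque': array([ 0.02531368,  0.03958082, -0.05670998]), 'width': 1.0007750673258324}
```

View pics/top0.png

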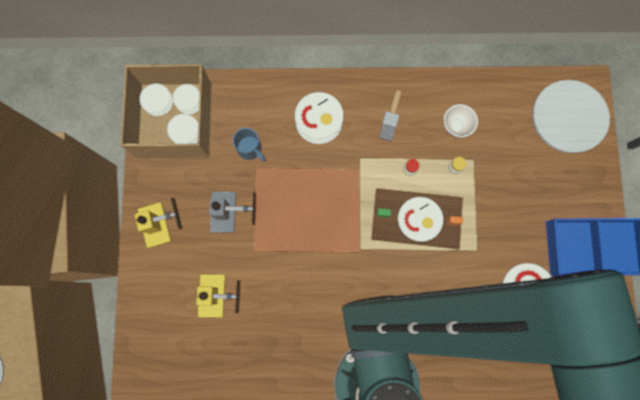

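View pics/scene0.png

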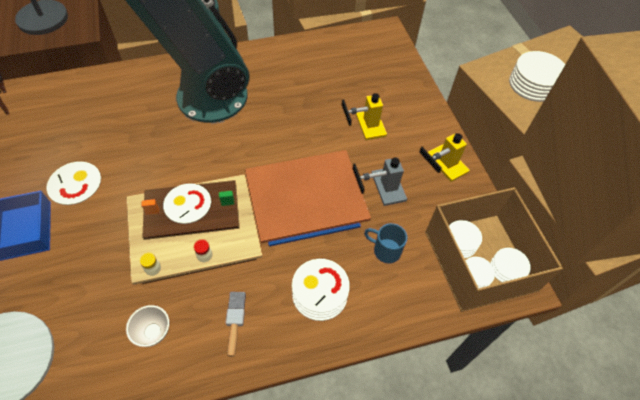

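The top view shows the board at about (417,217), with its green handle at (384,212) and orange handle at (456,220). The terracotta deck spans (255..360, 168..250).

Look-alikes:
- **Stop:** the grey one is at (215,210). The yellow ones at (152,222) and (212,296) are decoys.
- **Plate:** the one on the board is at (421,219). The loose plate at (525,275) and the stack at (319,117) are not it.

Next I'll segment the parts and check the choice in one crop.

```bash
cat > seg.py <<'E'
from h import *
def masks(im,cam):
    hsv=cv2.cvtColor(im,cv2.COLOR_RGB2HSV);H,S,V=cv2.split(hsv)
    return H,S,V
def blob(m,near,r):
    n,l,st,c=cv2.connectedComponentsWithStats(m.astype(np.uint8));best=None
    for i in range(1,n):
        if st[i,4]>=8 and np.hypot(*(c[i]-near))<r and (best is None or st[i,4]>st[best,4]): best=i
    return None if best is None else (c[best],st[best],(l==best).astype(np.uint8))
def rect(m):
    k=np.vstack([c for c in cv2.findContours(m,0,2)[0]]);return cv2.minAreaRect(k)
E
python3 - <<'E'
from seg import *
im=cv2.cvtColor(cv2.imread("pics/top0.png"),cv2.COLOR_BGR2RGB);im2=cv2.cvtColor(cv2.imread("pics/scene0.png"),cv2.COLOR_BGR2RGB)
for cam,I,g,o,dk in(("top",im,(384,212),(456,220),(307,208)),("scene",im2,(227,198),(148,203),(306,199))):
    H,S,V=masks(I,cam)
    G=blob((H>45)&(H<80)&(S>120),g,15);O=blob((H>5)&(H<16)&(S>190)&(V>180),o,15)
    D=blob((H<11)&(S>140)&(V>90),dk,40)
    for n,b in(("green",G),("orange",O)):
        if b: print(cam,n,b[0].round(1),b[1],at_z(cam,b[0],.108).round(4))
    if D:
        p=cv2.boxPoints(rect(D[2]));print("deck",rect(D[2]),D[1])
        e=cv2.approxPolyDP(cv2.convexHull(np.vstack(cv2.findContours(D[2],0,2)[0])),6,True)[:,0]
        for q in e: print(q,at_z(cam,q.astype(float),.058).round(4))
print(proj("top",(0,0,0)),proj("top",(.3,0,0)),proj("top",(0,.3,0)))
c=cv2.resize(im[155:265,190:490],None,fx=2.6,fy=2.6,interpolation=cv2.INTER_CUBIC);cv2.imwrite("pics/crop1.png",c[:,:,::-1])
E
```

```text
scene green [226.1 197.6] [219 191  15  15 187] [ 0.4861 -0.0222  0.108 ]
scene orange [148.2 202.3] [142 199  13   7  71] [ 0.45   -0.2203  0.108 ]
[377.40347424 385.13399579] [374.72050508 277.31270981] [270.74594569 385.46870728]
```

View pics/crop1.png

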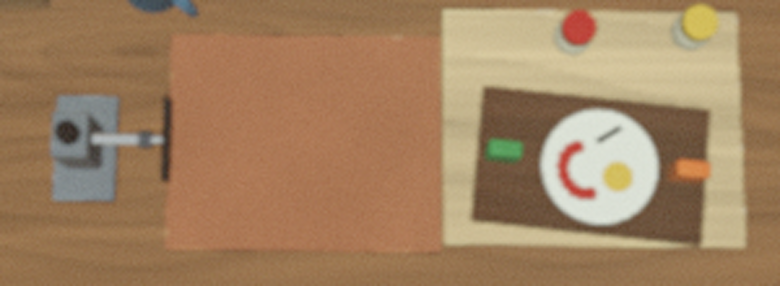

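The crop confirms the grey stop with its buffer over the deck's end, and the board yawed about 6°. Next I'll measure it.

```bash
python3 - <<'E'
from seg import *
I=cv2.cvtColor(cv2.imread("pics/top0.png"),cv2.COLOR_BGR2RGB)
H,S,V=masks(I,"top")
for q in((384,212),(456,220),(307,208),(380,230),(370,180)): print(q,I[q[1],q[0]],H[q[1],q[0]],S[q[1],q[0]],V[q[1],q[0]])
def w(U,V,z): return at_z("top",((U+.5)/2.6-.5+190,(V+.5)/2.6-.5+155),z)
P=lambda n,pts,z:print(n,[w(*p,z)[:2].round(4).tolist() for p in pts])
P("deck",[(170,36),(442,36),(442,251),(167,249)],.058)
P("plinth",[(442,10),(738,11),(746,247),(442,245)],.05)
b=[(485,88),(709,111),(699,244),(473,219)]
P("board",b,.066)
B=np.array([w(*p,.066)[:2] for p in b]);c=B.mean(0);y=(B[0]+B[3]-B[1]-B[2]);print("ctr",c,"yawdir",np.degrees(np.arctan2(y[1],y[0])),np.linalg.norm(y)/2,np.linalg.norm(B[0]-B[3]))
P("green,orange top",[(505,149),(693,169)],.112)
P("plate ctr",[(600,167)],.084)
P("stopbase",[(56,95),(118,96),(116,202),(53,201)],.01)
P("buffer",[(170,97),(170,181)],.08)
P("jars",[(579,27),(701,21)],.105)
E
```

```text
(384, 212) [ 89 159  94] 62 112 159
(456, 220) [214 138  77] 13 163 214
(307, 208) [176 123  87] 12 129 176
(380, 230) [110  84  63] 13 109 110
(370, 180) [202 187 145] 22 72 202
deck [[0.6134, 0.3463], [0.6114, 0.042], [0.3715, 0.0469], [0.3752, 0.3461]]
plinth [[0.6434, 0.0408], [0.6399, -0.2919], [0.3747, -0.2852], [0.3787, 0.0461]]
board [[0.5502, -0.0035], [0.5228, -0.2486], [0.3769, -0.2299], [0.4053, 0.0132]]
ctr [ 0.46382652 -0.11722835] yawdir 83.48473318649552 0.2457104959079901 0.1458054995168499
green,orange top [[0.4749, -0.0177], [0.4523, -0.2154]]
plate ctr [[0.4589, -0.123]]
stopbase [[0.5564, 0.4822], [0.5548, 0.4109], [0.4326, 0.4105], [0.4341, 0.482]]
buffer [[0.5396, 0.3426], [0.447, 0.3412]]
jars [[0.609, -0.1023], [0.6148, -0.2343]]
```

Call:
step_arm(increments=[[10,18,0,0,0,0.06,0],[28,50,0,0,0,0.16,0],[48,86,0,0,0,0.28,0],[68,122,0,0,0,0.4,0],[88,158,0,0,0,0.52,0],[108,194,0,0,0,0.64,0],[128,230,0,0,0,0.76,0],[148,266,0,0,0,0.88,0],[168,302,0,0,0,1.0,0],[188,338,0,0,0,1.1,0]])

```text
time_s: 2.13
tool_pos: [0.3554, -0.2366, 0.2229]
orientation: [0.0, 0.769, 0.639, 0.0]
force: [1.3, 0.7, -0.2]
width: 1.003
```

Call:
step_arm(increments=[[19,35,-8,0,0,0.02,0],[38,70,-16,0,0,0.04,0],[57,105,-28,0,0,0.06,0],[76,140,-40,0,0,0.07,0],[94,173,-55,0,0,0.07,0],[110,202,-70,0,0,0.07,0],[118,216,-80,0,0,0.07,0],[119.5,219.3,-85,0,0,0.07,0],[119.5,219.3,-85,0,0,0.07,0],[119.5,219.3,-85,0,0,0.07,0]])

```text
time_s: 2.97
tool_pos: [0.4745, -0.0177, 0.1379]
orientation: [0.0, 0.746, 0.666, -0.0]
force: [-0.4, -0.3, 0.2]
width: 0.999
```

```bash
python3 - <<'E'
from seg import *
s=read_state();print(s["tool_pos"],s["orientation"],s["force"],s["time_s"])
a=snap("top","t1");b=snap("scene","s1")
p=s["tool_pos"];print(proj("top",p),proj("scene",p),proj("scene",(.4749,-.0173,.112)),proj("scene",(.4523,-.2154,.112)))
A=cv2.resize(a[150:260,330:490],None,fx=4,fy=4,interpolation=2)[:400,:400]
B=cv2.resize(b[120:260,120:280],None,fx=2.85,fy=2.85,interpolation=2)[:400,:400]
h=min(A.shape[0],B.shape[0]);cv2.imwrite("pics/c2.png",np.hstack([A[:h],B[:h]])[:,:,::-1])
E
```

```text
[ 0.47445431 -0.01773034  0.13794019] [ 2.20813131e-04  7.45899763e-01  6.66058092e-01 -3.36549084e-04] [-0.43395315 -0.26422993  0.18857062] 2.9667
[385.13210988 210.68360764] [225.53968066 187.23130615] [227.03890253 192.93898364] [149.77802816 201.75373321]
```

View pics/c2.png

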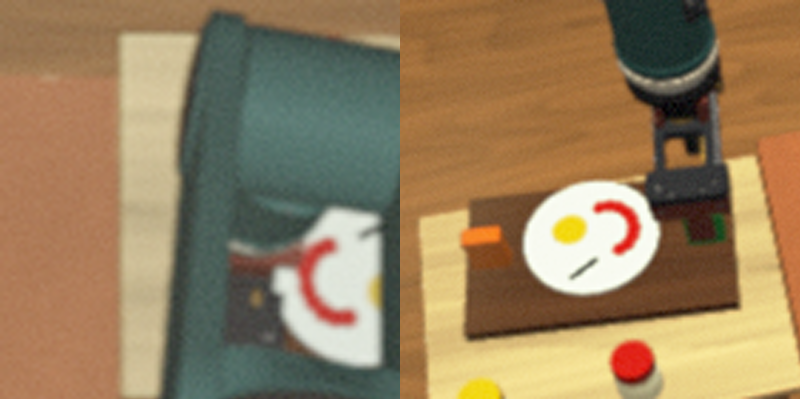

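The scene half shows the open fingers straddling the green handle at (705,228), clear of the plate. The predicted orange handle position matches within about 1 px. I'll descend and grip.

Call:
step_arm(increments=[[0.4,0.4,-15,0,0,0,0],[0.4,0.4,-30,0,0,0,0],[0.4,0.4,-45,0,0,0,0],[0.4,0.4,-56,0,0,0,0],[0.4,0.4,-62,0,0,0,0],[0.4,0.4,-65,0,0,0,0],[0.4,0.4,-65,0,0,0,100],[0.4,0.4,-65,0,0,0,160],[0.4,0.4,-65,0,0,0,180],[0.4,0.4,-65,0,0,0,190]])

```text
time_s: 3.9
tool_pos: [0.4758, -0.0182, 0.0742]
orientation: [0.001, 0.747, 0.665, 0.001]
force: [0.7, -0.6, 0.6]
width: 0.738
```

Call:
step_arm(increments=[[0,0,-1,0,0,0,190],[0,0,-1,0,0,0,200],[0,0,-1,0,0,0,210],[0,0,-1,0,0,0,220],[0,0,-1,0,0,0,230],[0,0,-1,0,0,0,240],[0,0,-1,0,0,0,255],[0,0,-1,0,0,0,255],[0,0,-1,0,0,0,255],[0,0,-1,0,0,0,255]])

```text
time_s: 4.73
tool_pos: [0.4753, -0.0181, 0.0731]
orientation: [0.001, 0.747, 0.665, 0.0]
force: [-0.7, 1.1, 2.2]
width: 0.205
```

Call:
step_arm(increments=[[0,0,1,0.004,0,0,255],[0,0,2.5,0.011,-0.001,0,255],[0,-0.5,4.5,0.02,-0.002,0,255],[0,-1,7,0.031,-0.003,0,255],[0,-1,9,0.04,-0.004,0,255],[0,-1.5,11.5,0.051,-0.006,0,255],[0,-2,14,0.062,-0.007,0,255],[0,-2,16,0.071,-0.008,0,255],[0,-2,16,0.071,-0.008,0,255],[0,-2,16,0.071,-0.008,0,255]])

```text
time_s: 5.57
tool_pos: [0.4753, -0.0204, 0.0892]
orientation: [-0.023, 0.746, 0.665, 0.027]
force: [-0.6, -0.3, -3.1]
width: 0.203
```

Call:
step_arm(increments=[[0,0,1,0.004,0,0.002,255],[0.5,2,2,0.009,-0.001,0.006,255],[1,6,2,0.009,-0.001,0.012,255],[2,12,2,0.009,-0.001,0.02,255],[3,19,2,0.009,-0.001,0.028,255],[4,26,2,0.009,-0.001,0.036,255],[5,33,2,0.009,-0.001,0.044,255],[6,39,2,0.009,-0.001,0.05,255],[6.5,43,2,0.009,-0.001,0.054,255],[7,45,2,0.009,-0.001,0.056,255]])

```text
time_s: 6.4
tool_pos: [0.4823, 0.0255, 0.0912]
orientation: [-0.027, 0.727, 0.686, 0.03]
force: [-0.5, -1.4, -2.4]
width: 0.201
```

Call:
step_arm(increments=[[0.3,2,0,0,0,0.002,255],[1,7,0,0,0,0.006,255],[2.5,15,0,0,0,0.013,255],[4,24,0,0,0,0.02,255],[6,33,0,0,0,0.028,255],[7.5,42,0,0,0,0.035,255],[9,51,0,0,0,0.042,255],[10,57,0,0,0,0.047,255],[10.7,61,0,0,0,0.049,255],[11,63,0,0,0,0.05,255]])

```text
time_s: 7.23
tool_pos: [0.4934, 0.0892, 0.0912]
orientation: [-0.027, 0.709, 0.704, 0.029]
force: [-0.8, -1.2, -2.4]
width: 0.204
```

```bash
python3 - <<'E'
from seg import *
s=read_state();print(s["tool_pos"],s["orientation"],s["force"],s["wrist_torque"])
a=snap("top","t3");b=snap("scene","s3")
A=a[140:270,180:500];B=b[90:290,110:430]
cv2.imwrite("pics/c3.png",cv2.resize(np.vstack([A,B]),None,fx=1.8,fy=1.8,interpolation=2)[:,:,::-1])
E
```

```text
[0.49340256 0.08923067 0.09117159] [-0.0274035   0.70914211  0.70393726  0.02896303] [-0.81221173 -1.19030443 -2.37497127] [-0.63600353  0.15129467  0.00662251]
```

View pics/c3.png

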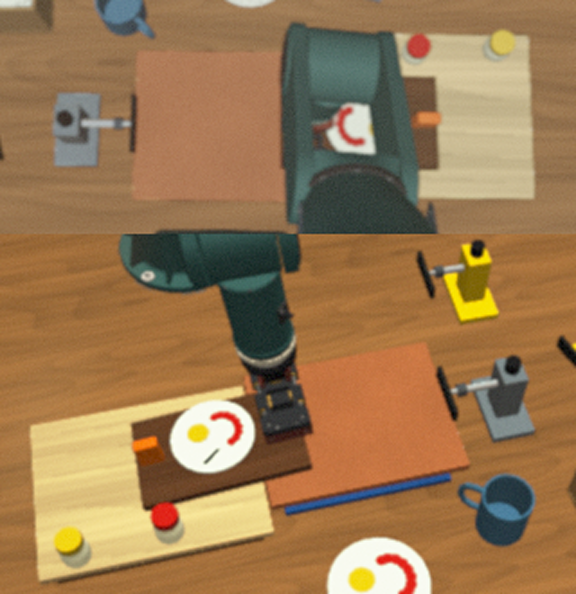

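The board is square on the plinth with its nose over the deck's edge, the plate is centred, and the jars are clear. I'll lower it by feel.

Call:
step_arm(increments=[[0,0,-1,-0.004,0,0,255],[0,0.2,-2,-0.009,0,0,255],[0,0.3,-3,-0.013,0,0,255],[0,0.3,-3,-0.013,0,0,255]])

```text
time_s: 7.67
tool_pos: [0.4937, 0.0897, 0.0883]
orientation: [-0.023, 0.71, 0.704, 0.025]
force: [0.5, 2.1, -0.9]
width: 0.203
```

Call:
step_arm(increments=[[0,0,-1,-0.004,0,0,255],[0,0.2,-2,-0.009,0,0,255],[0,0.2,-2,-0.009,0,0,255]])

```text
time_s: 7.92
tool_pos: [0.4939, 0.0899, 0.0874]
orientation: [-0.019, 0.71, 0.704, 0.022]
force: [-3.3, 0.4, 12.3]
width: 0.205
```

Call:
step_arm(increments=[[0,0,-1,-0.004,0,0,255],[0,0.2,-2,-0.009,0,0,255],[0,0.2,-2,-0.009,0,0,255]])

```text
time_s: 8.17
tool_pos: [0.4939, 0.0904, 0.0866]
orientation: [-0.016, 0.71, 0.704, 0.019]
force: [-3.4, 2.0, 14.2]
width: 0.204
```

Call:
step_arm(increments=[[0,0,0.5,0.007,0,0,255],[0,0,1,0.014,0,0,255],[0,0,1,0.014,0,0,255],[0,0,1,0.014,0,0,255]])

```text
time_s: 8.5
tool_pos: [0.4939, 0.0903, 0.0878]
orientation: [-0.021, 0.71, 0.703, 0.024]
force: [-0.8, 0.9, 3.8]
width: 0.204
```

Call:
step_arm(increments=[[0,0,0.5,0.004,0,0,255],[0,0,0.5,0.004,0,0,255],[0,0,0.5,0.004,0,0,255],[0,0,0.5,0.004,0,0,180],[0,0,0.5,0.004,0,0,140],[0,0,0.5,0.004,0,0,120],[0,0,0.5,0.004,0,0,120],[0,0,0.5,0.004,0,0,120]])

```text
time_s: 9.17
tool_pos: [0.494, 0.0903, 0.0883]
orientation: [-0.022, 0.71, 0.703, 0.025]
force: [-0.5, -0.4, 0.2]
width: 0.516
```

Call:
step_arm(increments=[[0,0,4,0,0,0,120],[0,0,12,0,0,0,120],[0,0,24,0,0,0,120],[0,0,40,0,0,0,120],[0,0,60,0,0,0,120],[0,0,80,0,0,0,60],[0,0,90,0,0,0,0],[0,0,90,0,0,0,0]])

```text
time_s: 9.83
tool_pos: [0.496, 0.0903, 0.181]
orientation: [-0.021, 0.71, 0.704, 0.027]
force: [0.2, -0.6, 0.3]
width: 0.714
```

Call:
step_arm(increments=[[0,-8,0,0,0,0,0],[-1,-30,0,0,0,0,0],[-1,-60,0,0,0,0,0],[-2,-95,0,0,0,0,0],[-3,-130,0,0,0,0,0],[-3,-160,0,0,0,0,0],[-3,-185,-10,0,0,0,0],[-3,-197,-25,0,0,0,0],[-3,-199,-35,0,0,0,0],[-3,-199,-35,0,0,0,0]])

```text
time_s: 10.67
tool_pos: [0.4906, -0.1088, 0.1432]
orientation: [-0.023, 0.711, 0.703, 0.026]
force: [-0.1, 0.2, 0.4]
width: 1.0
```

```bash
python3 - <<'E'
from seg import *
s=read_state();print(s["tool_pos"],s["orientation"],s["force"])
a=snap("top","t4");b=snap("scene","s4")
print(proj("scene",(.494,.089,.126)),proj("scene",(.493,-.111,.113)),proj("top",(.494,.089,.126)),proj("top",(.493,-.111,.113)))
for cam,I in(("top",a),("scene",b)):
    H,S,V=masks(I,cam);
    for n,m in(("g",(H>45)&(H<80)&(S>75)),("o",(H>5)&(H<16)&(S>150)&(V>190))):
        k,l,st,c=cv2.connectedComponentsWithStats(m.astype(np.uint8))
        print(cam,n,[(c[i].round(1).tolist(),st[i].tolist()) for i in range(1,k) if st[i,4]>20])
A=a[140:270,180:500];B=b[90:290,110:430]
cv2.imwrite("pics/c4.png",cv2.resize(np.vstack([A,B]),None,fx=1.8,fy=1.8,interpolation=2)[:,:,::-1])
E
```

```text
[ 0.49056204 -0.10875021  0.14315716] [-0.02327223  0.71060798  0.70271906  0.02608879] [-0.14069419  0.16904014  0.42889227]
[267.88939505 187.40981957] [192.1649139  205.89803826] [345.35018152 204.54322981] [417.63150912 205.24859831]
top g [([345.4, 204.5], [339, 201, 14, 8, 106])]
top o [([413.7, 204.6], [412, 202, 5, 6, 23])]
scene g [([266.8, 192.3], [260, 185, 15, 16, 179])]
scene o [([313.2, 193.2], [246, 150, 124, 90, 6336])]
```

View pics/c4.png

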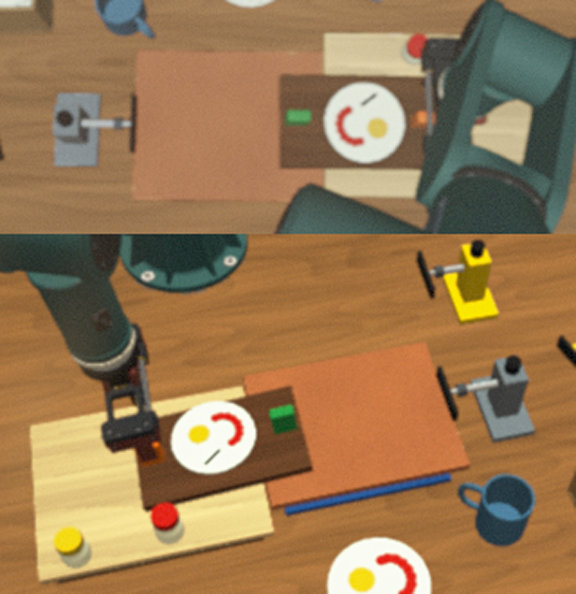

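The picture shows the board resting across the step, its green handle exactly where predicted at (345,204). The fingers are over the orange handle and clear of the red jar. I'll descend and grip the rear.

Call:
step_arm(increments=[[2,0,-15,0,0,0,0],[2,0,-30,0,0,0,0],[2,0,-45,0,0,0,0],[2,0,-58,0,0,0,20],[2,0,-65,0,0,0,80],[2,0,-68,0,0,0,140],[2,0,-68,0,0,0,170],[2,0,-68,0,0,0,190],[2,0,-68,0,0,0,200],[2,0,-68,0,0,0,210]])

```text
time_s: 11.6
tool_pos: [0.4944, -0.108, 0.0778]
orientation: [-0.021, 0.71, 0.704, 0.027]
force: [0.3, 0.7, -0.0]
width: 0.511
```

Call:
step_arm(increments=[[0,0,0,0,0,0,220],[0,0,0,0,0,0,235],[0,0,0,0,0,0,255],[0,0,0,0,0,0,255],[0,0,0,0,0,0,255]])

```text
time_s: 12.02
tool_pos: [0.4938, -0.108, 0.078]
orientation: [-0.022, 0.71, 0.704, 0.027]
force: [-1.3, -1.7, 4.0]
width: 0.206
```

Call:
step_arm(increments=[[0,0.2,1,-0.006,0,0,255],[0,0.4,2.5,-0.016,0,0,255],[0,0.6,4,-0.026,0,0,255],[0,0.9,5.5,-0.036,0,0,255],[0,1.1,7,-0.046,0,0,255],[0,1.3,8.5,-0.056,0,0,255],[0,1.5,10,-0.065,0,0,255],[0,1.5,10,-0.065,0,0,255]])

```text
time_s: 12.68
tool_pos: [0.4938, -0.106, 0.0881]
orientation: [0.002, 0.71, 0.704, 0.004]
force: [-0.3, -1.5, -2.5]
width: 0.201
```

Call:
step_arm(increments=[[0,0,1.5,-0.006,0,0,255],[0,0,3,-0.013,0,0,255],[0,1,3,-0.013,0,0,255],[0,5,3,-0.013,0,0,255],[0,12,3,-0.013,0,0,255],[0,20,3,-0.013,0,0,255],[0,28,3,-0.013,0,0,255],[0,34,3,-0.013,0,0,255],[0,38,3,-0.013,0,0,255],[0,40,3,-0.013,0,0,255]])

```text
time_s: 13.52
tool_pos: [0.4936, -0.065, 0.0911]
orientation: [0.006, 0.709, 0.705, -0.001]
force: [-0.8, -1.3, -3.3]
width: 0.204
```

Call:
step_arm(increments=[[0,1,0,0,0,0,255],[0,5,0,0,0,0,255],[0,12,0,0,0,0,255],[0,20,0,0,0,0,255],[0,29,0,0,0,0,255],[0,38,0,0,0,0,255],[0,47,0,0,0,0,255],[0,54,0,0,0,0,255],[0,58,0,0,0,0,255],[0,60,0,0,0,0,255]])

```text
time_s: 14.35
tool_pos: [0.4935, -0.0041, 0.0911]
orientation: [0.006, 0.709, 0.705, -0.001]
force: [-0.2, -1.3, -2.8]
width: 0.202
```

Call:
step_arm(increments=[[0,1,0,0,0,0,255],[0,5,0,0,0,0,255],[0,12,0,0,0,0,255],[0,20,0,0,0,0,255],[0,29,0,0,0,0,255],[0,38,0,0,0,0,255],[0,47,0,0,0,0,255],[0,54,0,0,0,0,255],[0,58,0,0,0,0,255],[0,60,0,0,0,0,255]])

```text
time_s: 15.18
tool_pos: [0.4934, 0.0567, 0.091]
orientation: [0.006, 0.709, 0.706, -0.001]
force: [-0.7, -0.5, -4.2]
width: 0.201
```

```bash
python3 - <<'E'
from seg import *
s=read_state();print(s["tool_pos"],s["orientation"],s["force"],s["wrist_torque"])
a=snap("top","t5");b=snap("scene","s5")
A=a[140:270,180:500];B=b[90:290,180:500]
cv2.imwrite("pics/c5.png",cv2.resize(np.vstack([A,B]),None,fx=1.8,fy=1.8,interpolation=2)[:,:,::-1])
E
```

```text
[0.49338162 0.05674316 0.09103309] [ 0.00582592  0.70861744  0.70556792 -0.00113424] [-0.73712164 -0.45860734 -4.15678617] [-0.30995459  0.09710685  0.11420879]
```

View pics/c5.png

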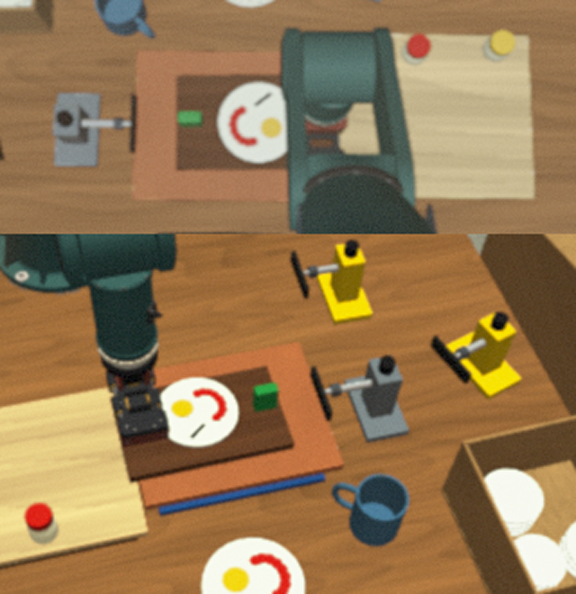

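The board is square and mid-deck with its plate centred. The nose is still about 60 mm short of the buffer. I'll clear the step with the heel, then lay the rear down.

Call:
step_arm(increments=[[0,1,0,0,0,0,255],[0,4,0,0,0,0,255],[0,10,0,0,0,0,255],[0,17,0,0,0,0,255],[0,24,0,0,0,0,255],[0,31,0,0,0,0,255],[0,36,0,0,0,0,255],[0,38,0,0,0,0,255],[0,38,0,0,0,0,255]])

```text
time_s: 16.03
tool_pos: [0.493, 0.0954, 0.0909]
orientation: [0.005, 0.709, 0.706, -0.001]
force: [-0.5, 1.5, -2.9]
width: 0.206
```

Call:
step_arm(increments=[[0,0,-0.7,0.003,0,0,255],[0,0,-1.4,0.006,0,0,255],[0,0,-2,0.009,0,0,255],[0,0,-2,0.009,0,0,255]])

```text
time_s: 16.37
tool_pos: [0.4927, 0.0953, 0.0887]
orientation: [0.002, 0.709, 0.705, 0.002]
force: [-0.9, 1.4, -3.3]
width: 0.202
```

Call:
step_arm(increments=[[0,0,-0.5,0.002,0,0,255],[0,0,-1,0.004,0,0,255],[0,0,-1,0.004,0,0,255]])

```text
time_s: 16.62
tool_pos: [0.4927, 0.0952, 0.0878]
orientation: [0.0, 0.709, 0.705, 0.004]
force: [-0.5, 0.3, -0.1]
width: 0.204
```

Call:
step_arm(increments=[[0,1,0,0,0,0,255],[0,3,0,0,0,0,255],[0,5,0,0,0,0,255],[0,7,0,0,0,0,255],[0,9,0,0,0,0,255],[0,10,0,0,0,0,255],[0,10,0,0,0,0,255]])

```text
time_s: 17.2
tool_pos: [0.4928, 0.1055, 0.0879]
orientation: [0.0, 0.709, 0.705, 0.004]
force: [0.4, -1.0, -2.0]
width: 0.204
```

Call:
step_arm(increments=[[0,1,0,0,0,0,255],[0,2,0,0,0,0,255],[0,3,0,0,0,0,255],[0,4,0,0,0,0,255],[0,4,0,0,0,0,255]])

```text
time_s: 17.62
tool_pos: [0.4927, 0.1097, 0.0879]
orientation: [0.0, 0.709, 0.705, 0.004]
force: [-0.2, -2.2, -1.3]
width: 0.203
```

Call:
step_arm(increments=[[0,1,0,0,0,0,255],[0,2,0,0,0,0,255],[0,3,0,0,0,0,255],[0,3,0,0,0,0,255]])

```text
time_s: 17.95
tool_pos: [0.4927, 0.1129, 0.0879]
orientation: [-0.0, 0.709, 0.705, 0.004]
force: [0.9, -2.2, -1.9]
width: 0.205
```

Call:
step_arm(increments=[[0,1,0,0,0,0,255],[0,2,0,0,0,0,255],[0,3,0,0,0,0,255],[0,3,0,0,0,0,255]])

```text
time_s: 18.28
tool_pos: [0.4927, 0.1161, 0.0879]
orientation: [-0.0, 0.709, 0.705, 0.004]
force: [-0.3, -2.4, -2.4]
width: 0.206
```

Call:
step_arm(increments=[[0,1,0,0,0,0,255],[0,2,0,0,0,0,255],[0,2,0,0,0,0,255]])

```text
time_s: 18.53
tool_pos: [0.4926, 0.1184, 0.0879]
orientation: [-0.0, 0.709, 0.705, 0.004]
force: [-0.4, -2.5, -1.2]
width: 0.204
```

Call:
step_arm(increments=[[0,1,0,0,0,0,255],[0,2,0,0,0,0,255],[0,3,0,0,0,0,255],[0,3,0,0,0,0,255]])

```text
time_s: 18.87
tool_pos: [0.4925, 0.1212, 0.0879]
orientation: [-0.0, 0.709, 0.705, 0.004]
force: [0.5, -4.1, -1.1]
width: 0.2
```

Call:
step_arm(increments=[[0,1,0,0,0,0,255],[0,2,0,0,0,0,255],[0,2,0,0,0,0,255]])

```text
time_s: 19.12
tool_pos: [0.4924, 0.1227, 0.0879]
orientation: [0.0, 0.709, 0.705, 0.003]
force: [-0.6, -6.3, -0.8]
width: 0.202
```

Call:
step_arm(increments=[[0,0.7,0,0,0,0,255],[0,0.7,0,0,0,0,255],[0,0.7,0,0,0,0,255],[0,0.7,0,0,0,0,255],[0,0.7,0,0,0,0,255],[0,0.7,0,0,0,0,255]])

```text
time_s: 19.62
tool_pos: [0.4924, 0.1228, 0.0879]
orientation: [0.0, 0.709, 0.705, 0.003]
force: [-0.0, -6.8, -0.9]
width: 0.203
```

Buffer force is about 4.5 N. I'll ease back to about 2.5 N so friction holds the board on release, then let go.

Call:
step_arm(increments=[[0,-0.5,-0.2,0,0,0,255],[0,-1,-0.3,0,0,0,255],[0,-1.3,-0.3,0,0,0,255],[0,-1.3,-0.3,0,0,0,255],[0,-1.3,-0.3,0,0,0,255]])

```text
time_s: 20.03
tool_pos: [0.4922, 0.1219, 0.0877]
orientation: [0.0, 0.709, 0.705, 0.003]
force: [-1.4, 0.3, 3.5]
width: 0.203
```

Call:
step_arm(increments=[[0,0,0.2,0,0,0,255],[0,0,0.2,0,0,0,255],[0,0,0.2,0,0,0,180],[0,0,0.2,0,0,0,140],[0,0,0.2,0,0,0,120],[0,0,0.2,0,0,0,120],[0,0,0.2,0,0,0,120],[0,0,0.2,0,0,0,120]])

```text
time_s: 20.7
tool_pos: [0.4924, 0.122, 0.088]
orientation: [0.0, 0.709, 0.705, 0.003]
force: [1.2, 0.4, -0.3]
width: 0.53
```

Call:
step_arm(increments=[[0,0,4,0,0,0,120],[0,0,12,0,0,0,120],[0,0,25,0,0,0,120],[0,0,42,0,0,0,120],[0,0,65,0,0,0,120],[0,0,90,0,0,0,120],[0,-15,110,0,0,0,120],[0,-45,120,0,0,0,120],[0,-80,120,0,0,0,120],[0,-120,120,0,0,0,120]])

```text
time_s: 21.53
tool_pos: [0.4932, 0.0016, 0.21]
orientation: [0.002, 0.708, 0.706, 0.004]
force: [-0.2, -0.0, 0.2]
width: 0.53
```

Call:
step_arm(increments=[[0,-35,0,0,0,0,120],[0,-70,0,0,0,0,120],[0,-105,0,0,0,0,120],[0,-140,0,0,0,0,120],[0,-160,0,0,0,0,120],[0,-160,0,0,0,0,120]])

```text
time_s: 22.03
tool_pos: [0.4938, -0.1626, 0.211]
orientation: [0.003, 0.709, 0.705, 0.004]
force: [-0.0, -0.4, 0.6]
width: 0.53
```

```bash
python3 - <<'E'
from seg import *
s=read_state();print(s["time_s"],s["tool_pos"],s["force"])
a=snap("top","t6");b=snap("scene","s6")
y=.1219-.001;print("exp handles",proj("top",(.4932,y+.2,.124)),proj("top",(.492,y,.124)))
H,S,V=masks(a,"top")
for n,m in(("g",(H>45)&(H<80)&(S>75)),("o",(H>5)&(H<16)&(S>150)&(V>190))):
    k,l,st,c=cv2.connectedComponentsWithStats(m.astype(np.uint8))
    print(n,[(c[i].round(1).tolist(),at_z("top",c[i],.124).round(4).tolist(),st[i,4]) for i in range(1,k) if st[i,4]>20])
A=a[140:270,180:500];B=b[90:290,180:500]
cv2.imwrite("pics/c6.png",cv2.resize(np.vstack([A,B]),None,fx=1.8,fy=1.8,interpolation=2)[:,:,::-1])
E
```

```text
22.0333 [ 0.49380078 -0.16260292  0.2110223 ] [-0.04926053 -0.399641    0.64826645]
exp handles [260.80871156 205.46562709] [333.68320353 205.45516303]
g [([261.4, 205.7], [0.4927, 0.3193, 0.124], np.int32(111))]
o [([334.4, 205.4], [0.4921, 0.1189, 0.124], np.int32(71))]
```

View pics/c6.png

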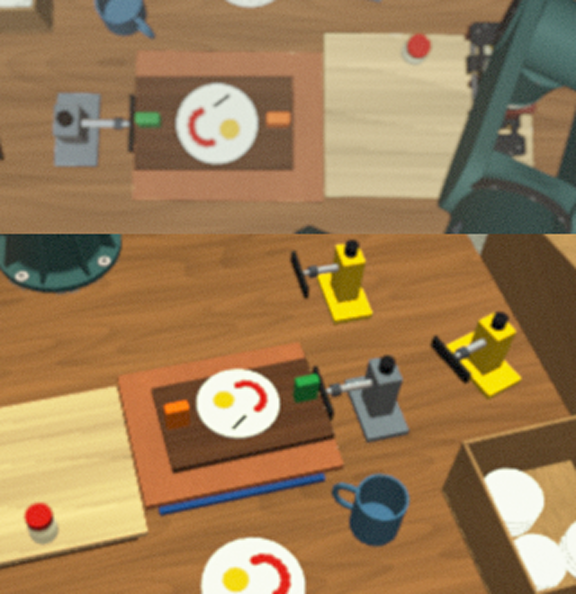

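```bash
python3 - <<'E'
from seg import *
a=cv2.cvtColor(cv2.imread("pics/t5.png"),cv2.COLOR_BGR2RGB);b=cv2.cvtColor(cv2.imread("pics/t6.png"),cv2.COLOR_BGR2RGB)
print("t5 held, tcp y .0567: expected",proj("top",(.493,.0567+.2+.0005,.1215)))
for n,I in(("t5",a),("t6",b)):
    H,S,V=masks(I,"top");k,l,st,c=cv2.connectedComponentsWithStats(((H>45)&(H<80)&(S>75)).astype(np.uint8))
    print(n,[(c[i].round(2),at_z("top",c[i],.122).round(4)) for i in range(1,k) if st[i,4]>20])
E
```

```text
t5 held, tcp y .0567: expected [284.05709891 205.54753377]
t5 [(array([285.05, 205.4 ]), array([0.4933, 0.2544, 0.122 ]))]
t6 [(array([261.41, 205.66]), array([0.493 , 0.3195, 0.122 ]))]
```

The image displacement since the held picture is 65.1 mm and the tool moved 65.2 mm. So the board did not spring back on release and still compresses the buffer by about 2 mm. Handing in.

```bash
python3 -c "
from cell import *
print(job_done())"
```

```text
the job is handed in; nothing more can be done
None
```

I handed the job in at about 22 s of the 72 s. The board is lying on the deck and released, and by my checks it meets every condition. `job_done()` reports no verdict, so I can't confirm the result.

**What I did**
- **Front end:** I gripped the green handle, raised the front about 0.08 rad and drew the nose about 70 mm past the step, correcting a 6° yaw on the way. I then lowered it by feel; the deck is about 12 mm above the plinth.
- **Rear end:** I gripped the orange handle, lifted the rear level and slid the board on its nose until the heel was past the step, then laid the rear down.
- **Buffer:** I pressed it to about 4–4.5 N, estimated as push force less sliding friction. I eased back to roughly 2–3 N before letting go.

**Last checks**
- **Position:** The board is flat, square to within about 1° and within a few mm of the deck's middle line. The heel is about 50 mm past the step.
- **Plate and bystanders:** The plate is centred in the last picture. The bystanders still in view look unmoved; that picture leaves out the brush, the bowl and most of the stack, and the arm hides the yellow jar.
- **Buffer contact:** This is inferred, not measured. The board's image moved 65.1 mm from when I held it until after release, against 65.2 mm of tool travel, so it did not spring back.

**What disagreed**
- **Front lowering:** It briefly pressed harder than I intended, about 14 N upward at the wrist. That may have eased the heel's load on the plinth, so I backed off until both ends carried load.
- **Image offset:** The final absolute position read about 2 mm behind the expected one. The held picture shows the same offset, so I took it as camera error.

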